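# Snap the lid of the stationery box shut all round

### The arm

A 6-joint arm with a two-finger parallel gripper is mounted at the origin on the work surface. World frame = base frame: x ahead of the robot, y to its left, z up, the work surface at z = 0. Lengths are in m, angles in rad, forces in N, time in s.
With the tool pointing down it reaches from about 0.275 to 0.775 m from the base axis. Payload 14.6 kg.
Tool frame: the origin (TCP) lies at the very end of the fingers, on their centre line; the grasp point (between the pads) lies 19 mm behind it (bot.grasp_offset is the distance from the TCP to the grasp point, in m); z points along the fingers, y is the line along which they close (so a half turn about z gives the same grasp; the last joint's range is limited). The gripper opens to 85 mm and grips with 20 to 120 N. Pads are 22 mm wide; open, the fingers measure 114 mm over their backs; the gripper's body (76 mm by 85 mm) begins 54 mm behind the grasp point. The pads swing forward as they close: fully open they stand 13 mm farther back than shut.
Start: joints at [-1.5, 0.263, -0.048, 1.259, 0, 1.415], TCP at [0.118, -0.512, 0.231] pointing down, gripper open.
Joint ranges: [-2.65, 2.65], [-0.89, 1.7], [-1.18, 1.37], [-2.13, 2.11], [-1.35, 1.29], [-3.14, 3.14]. Speed limits (rad/s): [1.89, 1.89, 2.57, 2.79, 3.14, 3.14].

### API

Orientations are given as a 3x3 rotation matrix whose columns are the frame's x, y, z axes.
In Python, from workcell import bot gives the robot as it stands. The module is installed in compiled form; this text tells all that it offers.
- The arm moves only by the shell command python3 -m jog 'ROWS' [FORCE]. ROWS is JSON, a list of rows, each a list of 7 numbers: the opening, from 0 (shut) to 1 (fully open), then the shift along the tool's x, y, z normalised to -1 to 1, where 1 is 0.5 m, then the turn, a rotation vector about the tool's x, y, z normalised to -1 to 1, where 1 is 2 pi rad. In form: [[claw, x, y, z, rx, ry, rz], ...]. A call has 1 to 8 rows; each row shifts and turns the commanded pose from where the row before left it, along the tool's axes as they then stand; what a row does not reach is not made up. A row lasts 1/12 s, in which the tool goes at most 41.7 mm and 7.16 degrees, less where a joint would pass 70% of its speed; a pose out of reach is approached as far as the arm can. A call with a number of a shift or a turn outside -1 to 1 is refused whole. A call with a gripper value outside its range is refused whole. The fingers move at their own pace and stop on an object; FORCE is the grip in N (left out, the last holds). Time passes only in rows, so rows that do not move let the fingers close. It gives the time, the measured TCP pose, the force, the opening and the grip force at its end, in the units of the state.
- bot.get_state(): the state, without advancing time (a new reading comes with each control period).
- bot.camera(name): name is "side" or "top"; returns a dict with "image" (420x560x3 uint8, blue, green, red), "fx", "fy", "cx", "cy" (pixels), "position" and "rotation" of the camera in the world. Camera axes: x right, y up, looking along -z (the intrinsics and any distortion apply to the point x, -y, -z); pixel columns grow to the right and rows downward; lengths in m; the calibration is good to about 2 mm. A picture is of the moment at which its call begins. There is no depth.
- bot.job_done(): hands the job in; it is judged then, once.
Trained networks look in a picture, given as the dict that the camera call returned (one of the last four; its "shot" number tells which), for a name from the list of things; names that differ only in an ending like _2 or _b are one class to them, and where a whole thing is asked for, a point or a joint stands for the part that bears it (a point fixed in the world has none). Each returns a list of dicts, best first, with "score" (0 to 1); they miss things now and then, are a little off and sometimes report something else, mostly with a low value. They report only what shows in the picture. A call takes as long as a camera call.
- bot.find_in(picture, label): "position" ([column, row] as shares, 0 to 1, of the picture: columns of its width, rows of its height, amid what is visible of it).
- bot.regions_of(picture, label): "region" (420x560 bool, what is visible of it) and "position" ([column, row] as shares, 0 to 1, of the picture: columns of its width, rows of its height, amid what is visible of it).
The state is a dict: "time_s": time; "joints": joint angles; "qvel": joint speeds; "tau": joint torques, N m; "ee_pos": TCP position; "tcp_rot": TCP orientation; "ft_force": force on the tool from outside, world axes, zero at the start; "torque": the same for the moment, N m; "gripper_width": finger opening in m; "grip_force": force on a finger pad.
Only numpy, scipy, OpenCV 4.12 (cv2) and the standard library are available. Lean on these libraries where they do the work, as an engineer would, in place of code of your own. Each camera call takes 0.05 s, during which the arm holds its last target. There are 200 camera calls.

### The job

The white lid on the stationery box on the desk is loose all round: press down each of the six rim sections with the fingertips until every one snaps shut, level with the middle of the lid, and then let go. Only press: do not pick up, tip or push away the box, and leave the little tin on the lid and the other things on the desk where they are.

Things in the scene. Friction and masses are not known exactly. Their poses are not given: they have to be found in the camera images.
- storage_box: Loose clear box, white lid: 161 (x) x 221 (y) x 75 mm high, 1.3-2 kg. Origin: centre of underside; x points away from the robot at yaw 0, y along the long way. Lid: fixed centre panel 94 x 154 mm, top at 75 mm, and round it six rim sections hinged on its edge (plates 33 mm wide, 5 thick, 12 mm skirt): two 106 mm long on each long side, one 90 mm at each end. All stand up at the start.
- front_left (a joint): Hinge angle (rad), rim section: long edge nearest the robot, its left half (box -x edge, +y half). 0 = shut, level with the panel; 0.34 = standing up, outer edge 11 mm high; 0.40 = stop. Sprung snap: pressed at its pad it resists most, about 12 N, near 0.15; let go above 0.14 it springs back up, pressed below 0.08 it snaps to 0 and stays.
- front_left_pad (a point): Middle of the ribbed thumb pad on the top face of that section, 21 mm outward from its hinge line (hinge axis 72.5 mm above the desk). It moves with the section: when shut it lies in the box frame at (-68, 54.5, 75) mm, about 7 mm higher when standing up.
- front_right (a joint): Hinge angle (rad), rim section: long edge nearest the robot, its right half (box -x edge, -y half). 0 = shut, level with the panel; 0.34 = standing up, outer edge 11 mm high; 0.40 = stop. Sprung snap: pressed at its pad it resists most, about 12 N, near 0.15; let go above 0.14 it springs back up, pressed below 0.08 it snaps to 0 and stays.
- front_right_pad (a point): Middle of the ribbed thumb pad on the top face of that section, 21 mm outward from its hinge line (hinge axis 72.5 mm above the desk). It moves with the section: when shut it lies in the box frame at (-68, -54.5, 75) mm, about 7 mm higher when standing up.
- back_left (a joint): Hinge angle (rad), rim section: long edge farthest from the robot, left half (box +x edge, +y half). 0 = shut, level with the panel; 0.34 = standing up, outer edge 11 mm high; 0.40 = stop. Sprung snap: pressed at its pad it resists most, about 12 N, near 0.15; let go above 0.14 it springs back up, pressed below 0.08 it snaps to 0 and stays.
- back_left_pad (a point): Middle of the ribbed thumb pad on the top face of that section, 21 mm outward from its hinge line (hinge axis 72.5 mm above the desk). It moves with the section: when shut it lies in the box frame at (68, 54.5, 75) mm, about 7 mm higher when standing up.
- back_right (a joint): Hinge angle (rad), rim section: long edge farthest from the robot, right half (box +x edge, -y half). 0 = shut, level with the panel; 0.34 = standing up, outer edge 11 mm high; 0.40 = stop. Sprung snap: pressed at its pad it resists most, about 12 N, near 0.15; let go above 0.14 it springs back up, pressed below 0.08 it snaps to 0 and stays.
- back_right_pad (a point): Middle of the ribbed thumb pad on the top face of that section, 21 mm outward from its hinge line (hinge axis 72.5 mm above the desk). It moves with the section: when shut it lies in the box frame at (68, -54.5, 75) mm, about 7 mm higher when standing up.
- end_left (a joint): Hinge angle (rad), rim section: short end on the left (box +y end). 0 = shut, level with the panel; 0.34 = standing up, outer edge 11 mm high; 0.40 = stop. Sprung snap: pressed at its pad it resists most, about 12 N, near 0.15; let go above 0.14 it springs back up, pressed below 0.08 it snaps to 0 and stays.
- end_left_pad (a point): Middle of the ribbed thumb pad on the top face of that section, 21 mm outward from its hinge line (hinge axis 72.5 mm above the desk). It moves with the section: when shut it lies in the box frame at (0, 98, 75) mm, about 7 mm higher when standing up.
- end_right (a joint): Hinge angle (rad), rim section: short end on the right (box -y end). 0 = shut, level with the panel; 0.34 = standing up, outer edge 11 mm high; 0.40 = stop. Sprung snap: pressed at its pad it resists most, about 12 N, near 0.15; let go above 0.14 it springs back up, pressed below 0.08 it snaps to 0 and stays.
- end_right_pad (a point): Middle of the ribbed thumb pad on the top face of that section, 21 mm outward from its hinge line (hinge axis 72.5 mm above the desk). It moves with the section: when shut it lies in the box frame at (0, -98, 75) mm, about 7 mm higher when standing up.
- clip_tin: Round steel paper-clip tin, 40 mm across, 22 mm high, standing loose near the middle of the lid's centre panel; origin: centre of its underside.
- note_block: Block of note paper, 76 x 76 x 30 mm, lying on the desk by the box; origin: centre of its underside.
- tape_roll: Roll of tape lying flat, 84 mm across, 24 mm high; origin: centre of its underside.
- mouse: Black computer mouse, 108 x 60 x 33 mm, by the right end of the box; origin: centre of its underside.
- stapler: Black stapler, 36 x 130 x 48 mm, behind the box; origin: centre of its underside, y along its length.
- pen_cup: Dark steel cup of pens, 74 mm across, 90 mm high, pens to about 140 mm, behind the box; origin: centre of its underside.

How it is judged:
By the outcome, as a careful person would: the job done as asked, in the order asked, and still so for the second after the job is handed in, with the robot touching nothing.
It also fails if it takes over 45 s, if anything falls off the work surface, if the arm or the gripper's body presses on something with over 40 N, if the wrist force passes 120 N, or if a joint passes its speed limit or range.

## Working session

There is one attempt and no reset: what is moved stays moved. The work goes in short steps, Python scripts to look and compute and a shell command to move; the robot and the scene stay as the last step left them, time stands still between calls to the robot, and variables do not carry over. Pictures are saved under pics/ and viewed, at most 10 in all, crops included, and the job is handed in when it is done.

```bash
mkdir -p pics
python3 - <<'E'
from workcell import bot
import cv2,numpy as np
s=bot.get_state();print(s['time_s'],s['ee_pos'],np.round(s['tcp_rot'],3).tolist(),s['gripper_width'])
ims=[]
for n in('top','side'):
    p=bot.camera(n);cv2.imwrite(f'pics/{n}0.png',p['image'])
    print(n,p['fx'],p['fy'],p['cx'],p['cy'],np.round(p['position'],4).tolist(),np.round(p['rotation'],4).tolist(),[k for k in p])
    for l in ['storage_box','clip_tin','front_left_pad','front_right_pad','back_left_pad','back_right_pad','end_left_pad','end_right_pad','note_block','tape_roll','mouse','stapler','pen_cup']:
        print(l,[(np.round(np.array(d['position'])*[560,420],1).tolist(),round(d['score'],2)) for d in bot.find_in(p,l)[:3]])
E
```

```text
0.0 [ 0.11752152 -0.51140212  0.23081165] [[0.975, 0.224, -0.0], [0.224, -0.975, 0.001], [0.0, -0.001, -1.0]] 0.08555313541413545
top 480.3656173805882 480.3656173805882 282.93422756496983 207.66150482082486 [0.4966, 0.0406, 1.0676] [[0.0215, 0.9912, -0.1308], [-0.9994, 0.0249, 0.0245], [0.0276, 0.1302, 0.9911]] ['image', 'fx', 'fy', 'cx', 'cy', 'position', 'rotation', 'shot']
storage_box [([307.0, 256.5], 0.41)]
clip_tin [([359.6, 252.8], 0.5)]
front_left_pad [([330.1, 285.1], 0.58)]
front_right_pad [([378.6, 282.2], 0.93), ([396.4, 249.2], 0.33)]
back_left_pad [([322.7, 223.9], 0.96)]
back_right_pad [([377.5, 216.9], 0.92)]
end_left_pad [([307.6, 253.7], 0.67)]
end_right_pad [([396.7, 248.4], 0.91)]
note_block [([364.9, 180.0], 0.62)]
tape_roll [([251.5, 259.3], 0.82)]
mouse [([430.3, 247.4], 0.96), ([379.9, 279.7], 0.18)]
stapler [([309.6, 187.3], 0.69)]
pen_cup [([425.4, 172.0], 0.9)]
side 524.9175675136167 524.9175675136167 274.4381614703077 211.81164575174463 [0.3979, -0.747, 0.593] [[0.9583, 0.1719, -0.2281], [-0.2849, 0.5175, -0.8068], [-0.0206, 0.8382, 0.5449]] ['image', 'fx', 'fy', 'cx', 'cy', 'position', 'rotation', 'shot']
storage_box [([262.2, 292.5], 0.6)]
clip_tin [([258.7, 270.2], 0.84), ([280.3, 240.5], 0.48)]
front_left_pad [([202.0, 258.8], 0.58)]
front_right_pad [([224.6, 306.9], 0.86)]
back_left_pad [([281.0, 243.7], 0.85)]
back_right_pad [([308.9, 280.8], 0.83), ([225.9, 304.5], 0.58)]
end_left_pad [([234.9, 238.1], 0.73)]
end_right_pad [([280.5, 312.6], 0.63), ([224.8, 306.5], 0.18)]
note_block [([280.6, 310.8], 0.73), ([354.6, 294.9], 0.64)]
tape_roll [([203.8, 261.6], 0.73), ([308.1, 280.8], 0.72), ([211.8, 230.1], 0.6)]
mouse [([302.6, 387.1], 0.74), ([259.8, 293.7], 0.22)]
stapler [([323.6, 248.1], 0.62)]
pen_cup [([405.5, 329.8], 0.97), ([321.3, 248.4], 0.44), ([238.1, 238.7], 0.19)]
```

View pics/top0.png

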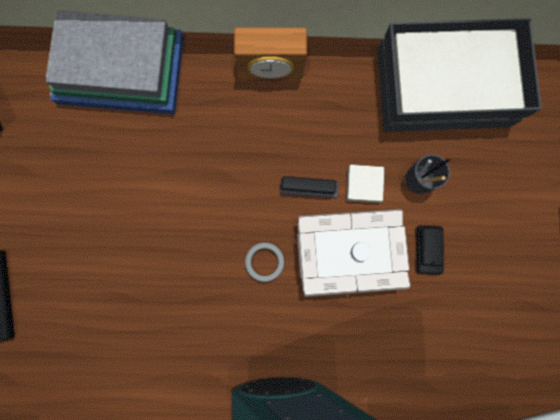

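View pics/side0.png

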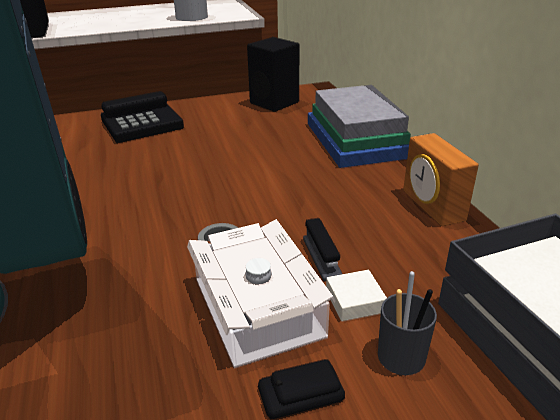

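```bash
cat > h.py <<'E'
import numpy as np
from scipy.optimize import least_squares
from workcell import bot
P=dict(top=(480.3656,282.934,207.6615,[0.4966,0.0406,1.0676],[[0.0215,0.9912,-0.1308],[-0.9994,0.0249,0.0245],[0.0276,0.1302,0.9911]]),
 side=(524.9176,274.438,211.8116,[0.3979,-0.747,0.593],[[0.9583,0.1719,-0.2281],[-0.2849,0.5175,-0.8068],[-0.0206,0.8382,0.5449]]))
def proj(c,X):
    f,cx,cy,p,R=P[c]; q=(np.asarray(X)-p)@np.array(R)
    return np.c_[cx+f*q[:,0]/-q[:,2], cy-f*q[:,1]/-q[:,2]]
def ray(c,uv,z):
    f,cx,cy,p,R=P[c]; d=np.array(R)@[(uv[0]-cx)/f,-(uv[1]-cy)/f,-1]
    return np.array(p)+d*(z-p[2])/d[2]
PADS=dict(fl=(-.068,.0545),fr=(-.068,-.0545),bl=(.068,.0545),br=(.068,-.0545),el=(0,.098),er=(0,-.098))
def world(b,pts):
    c,s=np.cos(b[2]),np.sin(b[2]);pts=np.asarray(pts,float)
    return np.c_[b[0]+c*pts[:,0]-s*pts[:,1],b[1]+s*pts[:,0]+c*pts[:,1],pts[:,2]]
def fit(obs): # obs: (cam,(x,y,z) box,(u,v))
    def r(b): return np.concatenate([(proj(c,world(b,[x]))-uv)[0] for c,x,uv in obs])
    return least_squares(r,[.4,-.05,0],loss='soft_l1',f_scale=2)
E
python3 - <<'E'
from h import *
t=dict(fl=(330.1,285.1),fr=(378.6,282.2),bl=(322.7,223.9),br=(377.5,216.9),el=(307.6,253.7),er=(396.7,248.4))
s=dict(fl=(202,258.8),fr=(224.6,306.9),bl=(281,243.7),br=(308.9,280.8),el=(234.9,238.1),er=(280.5,312.6))
z=.082
for n,d in(('both',(t,s)),('top',(t,)),('side',(s,))):
    o=[(('top' if q is t else 'side'),(*PADS[k],z),v) for q in d for k,v in q.items()]
    r=fit(o);print(n,r.x,np.round(r.fun.reshape(-1,2),1).tolist())
print('tin',ray('top',(359.6,252.8),.086),ray('side',(258.7,270.2),.086))
for k,uv,h in(('note',(364.9,180),.03),('tape',(251.5,259.3),.024),('mouse',(430.3,247.4),.025),('stapler',(309.6,187.3),.04),('pen',(425.4,172),.1)):print(k,ray('top',uv,h))
E
```

```text
both [ 0.53831431 -0.13349495  0.09910498] [[1.4, 2.6], [5.9, 1.2], [2.8, -2.7], [0.2, 0.4], [-0.2, 2.1], [5.3, 0.1], [0.6, 0.4], [-1.1, -3.9], [1.1, -5.0], [1.6, -2.9], [-0.2, -3.7], [-0.8, -3.2]]
top [ 0.54022426 -0.12850704  0.08375662] [[-1.6, 1.2], [3.0, 0.7], [0.9, -4.1], [-1.7, -0.2], [-2.7, 0.4], [2.9, -0.2]]
side [ 0.53630031 -0.14037813  0.1045572 ] [[-0.1, 3.4], [-1.2, -0.2], [0.9, -2.6], [2.0, 0.1], [-0.8, -1.2], [-0.3, 0.3]]
tin [ 0.53697847 -0.14251058  0.086     ] [ 0.54124556 -0.14436047  0.086     ]
note [ 0.69963367 -0.16460681  0.03      ]
tape [0.5202732  0.08021472 0.024     ]
mouse [ 0.55474168 -0.30905342  0.025     ]
stapler [ 0.67830906 -0.04181602  0.04      ]
pen [ 0.70613815 -0.27660005  0.1       ]
```

Run:
```python
import cv2,numpy as np
a=cv2.imread('pics/top0.png')[200:305,290:420];b=cv2.imread('pics/side0.png')[215:370,180:340]
cv2.imwrite('pics/ct.png',cv2.resize(a,None,fx=5,fy=5,interpolation=cv2.INTER_CUBIC))
cv2.imwrite('pics/cs.png',cv2.resize(b,None,fx=3.8,fy=3.8,interpolation=cv2.INTER_CUBIC))
```

```text
(no output)
```

View pics/ct.png

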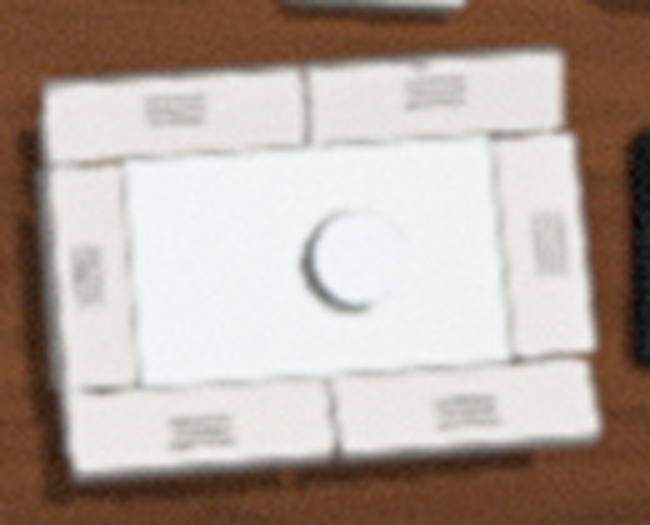

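View pics/cs.png

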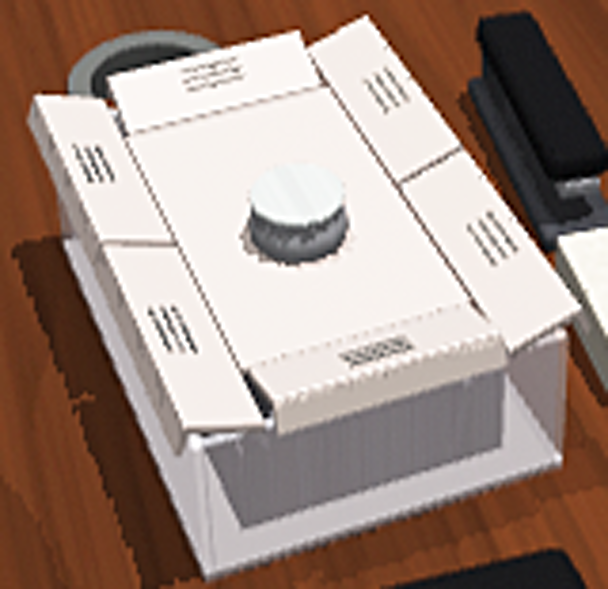

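The crops show all six ribbed pads clearly: top crop bl (175,109), br (435,92), el (88,275), er (548,243), fl (201,431), fr (466,411); side crop fl (96,163), fr (174,329), bl (388,90), br (493,238), el (214,73), er (377,350). All sections stand up, tin near the middle.

Run:
```python
from h import *
T=dict(bl=(175,109),br=(435,92),el=(88,275),er=(548,243),fl=(201,431),fr=(466,411))
S=dict(fl=(96,163),fr=(174,329),bl=(388,90),br=(493,238),el=(214,73),er=(377,350))
t={k:((v[0]+.5)/5+289.5,(v[1]+.5)/5+199.5) for k,v in T.items()}
s={k:((v[0]+.5)/3.8+179.5,(v[1]+.5)/3.8+214.5) for k,v in S.items()}
def up(k):  # standing pad
    x,y=PADS[k]; d=.0019; 
    return (x+np.sign(x)*-d if x else 0, y-np.sign(y)*d if not x else y,.0818)
for n,d in(('both',(t,s)),('top',(t,)),('side',(s,))):
    r=fit([(('top' if q is t else 'side'),up(k),v) for q in d for k,v in q.items()])
    print(n,r.x.round(4),np.round(r.fun.reshape(-1,2),1).tolist())
    if n=='both':
        for k in PADS: print(k,world(r.x,[(*PADS[k],.075)]).round(4)[0])
```

```text
both [ 0.5398 -0.1306  0.0914] [[-0.1, -0.2], [0.1, -0.3], [-0.3, 0.0], [0.5, -0.1], [-0.1, -0.0], [-0.0, 0.1], [-0.4, -0.0], [-0.4, -0.1], [-0.0, -0.3], [0.2, -0.0], [0.0, 0.0], [0.3, 0.4]]
fl [ 0.4671 -0.0826  0.075 ]
fr [ 0.4771 -0.1911  0.075 ]
bl [ 0.6025 -0.0701  0.075 ]
br [ 0.6125 -0.1787  0.075 ]
el [ 0.5309 -0.033   0.075 ]
er [ 0.5488 -0.2282  0.075 ]
top [ 0.5397 -0.1306  0.0918] [[-0.1, -0.1], [0.0, -0.3], [-0.3, 0.1], [0.5, 0.0], [-0.1, 0.1], [0.0, 0.2]]
side [ 0.5399 -0.1306  0.0911] [[-0.3, -0.1], [-0.4, -0.2], [0.0, -0.3], [0.2, -0.0], [0.1, -0.0], [0.3, 0.4]]
```

```bash
python3 -m jog '[[0,0,0,0,0,0,0.0108],[0,0,0,0,0,0,0.0107],[0,0,0,0,0,0,0]]'
python3 -m jog '[[0,0.057,-0.03,0,0,0,0],[0,0.057,-0.03,0,0,0,0],[0,0.057,-0.03,0,0,0,0],[0,0.057,-0.03,0,0,0,0],[0,0.057,-0.03,0,0,0,0],[0,0.057,-0.03,0,0,0,0],[0,0.057,-0.03,0,0,0,0],[0,0.057,-0.03,0,0,0,0]]'
python3 -m jog '[[0,0.057,-0.03,0,0,0,0],[0,0.057,-0.03,0,0,0,0],[0,0.057,-0.03,0,0,0,0],[0,0.057,-0.03,0,0,0,0],[0,0.057,-0.03,0,0,0,0],[0,0.057,-0.03,0,0,0,0],[0,0.057,-0.03,0,0,0,0],[0,0,0,0,0,0,0]]'
cat > st.py <<'E'
from h import *
B=np.array([.5398,-.1306,.0914])
s=bot.get_state();p=s['ee_pos'];R=np.array(s['tcp_rot'])
c,n=np.cos(B[2]),np.sin(B[2]);d=p[:2]-B[:2]
print('t',s['time_s'],'box xy',np.round([c*d[0]+n*d[1],-n*d[0]+c*d[1]],4),'z',round(p[2],4),'yaw',np.arctan2(R[1,0],R[0,0]).round(4),'F',np.round(s['ft_force'],1),'w',s['gripper_width'])
q=np.array([*PADS.values()])
for k,(x,y) in PADS.items():
    w=world(B,[(x,y,.095)])[0]-p; print(k,'rows units',np.round(R.T@w/.5,4))
E
python3 st.py
```

```text
time_s: 1.65
ee_pos: [0.1176, -0.5117, 0.2313]
tcp_rot: [[0.996, 0.087, 0.0], [0.087, -0.996, -0.0], [0.0, 0.0, -1.0]]
ft_force: [0.4, -0.7, 0.2]
gripper_width: 0.052
grip_force: 0.0
time_s: 2.32
ee_pos: [0.3349, -0.3704, 0.2314]
tcp_rot: [[0.996, 0.093, 0.0], [0.093, -0.996, -0.0], [0.0, 0.0, -1.0]]
ft_force: [0.6, -1.1, 0.8]
gripper_width: -0.0003
grip_force: 0.0
time_s: 2.98
ee_pos: [0.5263, -0.2461, 0.2307]
tcp_rot: [[0.995, 0.096, 0.001], [0.096, -0.995, 0.001], [0.001, -0.001, -1.0]]
ft_force: [0.8, 0.4, -0.2]
gripper_width: -0.0001
grip_force: 0.0
t 2.9833 box xy [-0.024  -0.1138] z 0.2307 yaw 0.0966 F [ 0.8  0.4 -0.2] w -6.665423833455088e-05
fl rows units [-0.0865 -0.3369  0.2717]
fr rows units [-0.0877 -0.1189  0.2715]
bl rows units [ 0.1855 -0.3355  0.2719]
br rows units [ 0.1843 -0.1175  0.2717]
el rows units [ 0.0499 -0.4232  0.2718]
er rows units [ 0.0479 -0.0312  0.2715]
```

```bash
python3 -m jog '[[0,0.024,-0.0155,0,0,0,0],[0,0.024,-0.0155,0,0,0,0],[0,0,0,0.06,0,0,0],[0,0,0,0.07,0,0,0],[0,0,0,0.07,0,0,0],[0,0,0,0.06,0,0,0],[0,0,0,0.011,0,0,0],[0,0,0,0,0,0,0]]'>/dev/null; python3 -m jog '[[0,0,0,0,0,0,0]]'>/dev/null;python3 st.py
```

```text
t 3.7333 box xy [-0.003  -0.1012] z 0.0972 yaw 0.0907 F [-0.6  0.2  0.6] w 9.802314266068286e-05
fl rows units [-0.1302 -0.3113  0.0041]
fr rows units [-0.1301 -0.0933  0.0042]
bl rows units [ 0.1418 -0.3115  0.0043]
br rows units [ 0.1419 -0.0935  0.0045]
el rows units [ 0.0057 -0.3984  0.0041]
er rows units [ 0.006  -0.0064  0.0044]
```

```bash
python3 -m jog '[[0,0.006,-0.0064,0,0,0,0],[0,0,0,0.008,0,0,0],[0,0,0,0.008,0,0,0],[0,0,0,0.006,0,0,0],[0,0,0,0.006,0,0,0]]'; python3 -m jog '[[0,0,0,0.006,0,0,0],[0,0,0,0.006,0,0,0],[0,0,0,0,0,0,0]]';python3 st.py|head -1;  python3 -m jog '[[0,0,0,0.003,0,0,0],[0,0,0,0,0,0,0]]';python3 st.py|head -1
```

```text
time_s: 4.15
ee_pos: [0.5482, -0.2279, 0.0818]
tcp_rot: [[0.996, 0.091, 0.0], [0.091, -0.996, -0.0], [0.0, 0.0, -1.0]]
ft_force: [0.4, -0.4, 2.0]
gripper_width: -0.0003
grip_force: 0.6
time_s: 4.4
ee_pos: [0.5481, -0.2281, 0.0755]
tcp_rot: [[0.996, 0.09, 0.0], [0.09, -0.996, -0.0], [-0.0, 0.0, -1.0]]
ft_force: [-0.3, 0.2, -0.3]
gripper_width: -0.0002
grip_force: 0.0
t 4.4 box xy [-0.0006 -0.0979] z 0.0755 yaw 0.0905 F [-0.3  0.2 -0.3] w -0.00020126149339629964
time_s: 4.57
ee_pos: [0.5481, -0.228, 0.0749]
tcp_rot: [[0.996, 0.091, 0.0], [0.091, -0.996, -0.001], [0.0, 0.001, -1.0]]
ft_force: [-2.3, 0.5, 8.9]
gripper_width: 0.0002
grip_force: 4.5
t 4.5667 box xy [-0.0006 -0.0978] z 0.0749 yaw 0.0906 F [-2.3  0.5  8.9] w 0.0001526751258970982
```

```bash
python3 -m jog '[[0,0,0,-0.02,0,0,0],[0,0,0,-0.03,0,0,0],[0,0.046,-0.029,0,0,0,0],[0,0.045,-0.029,0,0,0,0],[0,0.045,-0.029,0,0,0,0],[0,0,0,0,0,0,0],[0,0,0,0,0,0,0]]'>/dev/null;python3 st.py
```

```text
t 5.15 box xy [ 0.0681 -0.0533] z 0.0993 yaw 0.0925 F [-0.4 -0.2 -0.6] w 0.0002480782718152453
fl rows units [-0.2719 -0.2158  0.0086]
fr rows units [-0.2721  0.0022  0.0085]
bl rows units [ 1.000e-04 -2.155e-01  8.600e-03]
br rows units [-0.0001  0.0025  0.0085]
el rows units [-0.1358 -0.3027  0.0086]
er rows units [-0.1362  0.0893  0.0085]
```

Good alignment. Press back_right, then move on to back_left.

```bash
python3 -m jog '[[0,0,0.0015,0.012,0,0,0],[0,0,0,0.01,0,0,0],[0,0,0,0.007,0,0,0],[0,0,0,0.006,0,0,0],[0,0,0,0.006,0,0,0],[0,0,0,0.006,0,0,0],[0,0,0,0.002,0,0,0],[0,0,0,0,0,0,0]]'; python3 st.py|head -1
python3 -m jog '[[0,0,0,-0.02,0,0,0],[0,0,0,-0.029,0,0,0],[0,0,-0.055,0,0,0,0],[0,0,-0.055,0,0,0,0],[0,0,-0.054,0,0,0,0],[0,0,-0.054,0,0,0,0],[0,0,0,0,0,0,0],[0,0,0,0,0,0,0]]'>/dev/null;python3 st.py
```

```text
time_s: 5.82
ee_pos: [0.6123, -0.1794, 0.0751]
tcp_rot: [[0.996, 0.09, 0.001], [0.09, -0.996, -0.0], [0.001, 0.001, -1.0]]
ft_force: [1.3, -0.7, 2.5]
gripper_width: 0.0001
grip_force: 1.2
t 5.8167 box xy [ 0.0678 -0.0552] z 0.0751 yaw 0.0905 F [ 1.3 -0.7  2.5] w 5.004289416860324e-05
t 6.4833 box xy [0.0673 0.0552] z 0.0999 yaw 0.0925 F [-0.1  0.3  0.3] w -0.00029642975305075995
fl rows units [-0.2707  0.001   0.0098]
fr rows units [-0.2709  0.219   0.0099]
bl rows units [0.0013 0.0013 0.0098]
br rows units [0.0011 0.2193 0.0099]
el rows units [-0.1346 -0.0858  0.0098]
er rows units [-0.135   0.3062  0.0099]
```

```bash
python3 -m jog '[[0,0.001,0.001,0.012,0,0,0],[0,0,0,0.01,0,0,0],[0,0,0,0.007,0,0,0],[0,0,0,0.006,0,0,0],[0,0,0,0.006,0,0,0],[0,0,0,0.006,0,0,0],[0,0,0,0.003,0,0,0],[0,0,0,0,0,0,0]]'>/dev/null; python3 st.py|head -1
python3 -m jog '[[0,0,0,-0.02,0,0,0],[0,0,0,-0.03,0,0,0],[0,-0.045,-0.029,0,0,0,0],[0,-0.045,-0.029,0,0,0,0],[0,-0.046,-0.029,0,0,0,0],[0,0,0,0,0,0,0],[0,0,0,0,0,0,0]]'>/dev/null;python3 st.py
```

```text
t 7.15 box xy [0.0688 0.0529] z 0.075 yaw 0.0902 F [ 2.5 -0.4  6. ] w 9.466934500631603e-05
t 7.7333 box xy [-0.0009  0.0976] z 0.0999 yaw 0.0911 F [-0.4 -0.7 -0.5] w -0.00011222538993386061
fl rows units [-0.1342  0.0863  0.0098]
fr rows units [-0.1342  0.3043  0.0098]
bl rows units [0.1378 0.0862 0.0097]
br rows units [0.1378 0.3042 0.0097]
el rows units [ 0.0017 -0.0007  0.0097]
er rows units [0.0019 0.3913 0.0097]
```

```bash
python3 -m jog '[[0,0.001,-0.001,0.012,0,0,0],[0,0,0,0.01,0,0,0],[0,0,0,0.007,0,0,0],[0,0,0,0.006,0,0,0],[0,0,0,0.006,0,0,0],[0,0,0,0.006,0,0,0],[0,0,0,0.003,0,0,0],[0,0,0,0,0,0,0]]'>/dev/null; python3 st.py|head -1
python3 -m jog '[[0,0,0,-0.02,0,0,0],[0,0,0,-0.03,0,0,0],[0,-0.045,0.029,0,0,0,0],[0,-0.045,0.029,0,0,0,0],[0,-0.046,0.029,0,0,0,0],[0,0,0,0,0,0,0],[0,0,0,0,0,0,0]]'>/dev/null;python3 st.py
```

```text
t 8.4 box xy [0.0009 0.0978] z 0.0748 yaw 0.0909 F [-2.8  3.8 14.4] w -0.0002545141974274783
t 8.9833 box xy [-0.068   0.0536] z 0.0993 yaw 0.0889 F [-0.  -0.4  0.7] w -0.00015647340015804268
fl rows units [ 0.0001 -0.0018  0.0085]
fr rows units [0.0006 0.2162 0.0085]
bl rows units [ 0.2721 -0.0024  0.0085]
br rows units [0.2726 0.2156 0.0085]
el rows units [ 0.1359 -0.0891  0.0085]
er rows units [0.1368 0.3029 0.0085]
```

```bash
python3 -m jog '[[0,0,-0.001,0.012,0,0,0],[0,0,0,0.01,0,0,0],[0,0,0,0.007,0,0,0],[0,0,0,0.006,0,0,0],[0,0,0,0.006,0,0,0],[0,0,0,0.006,0,0,0],[0,0,0,0.002,0,0,0],[0,0,0,0,0,0,0]]'>/dev/null; python3 st.py|head -1
python3 -m jog '[[0,0,0,-0.02,0,0,0],[0,0,0,-0.029,0,0,0],[0,0,0.055,0,0,0,0],[0,0,0.055,0,0,0,0],[0,0,0.054,0,0,0,0],[0,0,0.054,0,0,0,0],[0,0,0,0,0,0,0],[0,0,0,0,0,0,0]]'>/dev/null;python3 st.py
```

```text
t 9.65 box xy [-0.0677  0.055 ] z 0.0749 yaw 0.0911 F [-5.1  1.1 10.4] w 2.4015997380279487e-05
t 10.3167 box xy [-0.0675 -0.0551] z 0.0988 yaw 0.0891 F [-0.   0.6  0. ] w -0.00017796700125527283
fl rows units [-0.0015 -0.2192  0.0076]
fr rows units [-0.001  -0.0012  0.0076]
bl rows units [ 0.2705 -0.2198  0.0076]
br rows units [ 0.271  -0.0018  0.0075]
el rows units [ 0.1343 -0.3065  0.0076]
er rows units [0.1352 0.0855 0.0075]
```

Press the last one, then rise and back off clear of the top view.

```bash
python3 -m jog '[[0,-0.001,-0.001,0.012,0,0,0],[0,0,0,0.01,0,0,0],[0,0,0,0.007,0,0,0],[0,0,0,0.006,0,0,0],[0,0,0,0.006,0,0,0],[0,0,0,0.006,0,0,0],[0,0,0,0.001,0,0,0],[0,0,0,0,0,0,0]]'>/dev/null; python3 st.py|head -1
python3 -m jog '[[0,0,0,-0.03,0,0,0],[0,0,0,-0.06,0,0,0],[0,0,0,-0.07,0,0,0],[0,0,0,-0.07,0,0,0],[0,-0.03,0.05,-0.04,0,0,0],[0,-0.03,0.06,0,0,0,0],[0,-0.03,0.06,0,0,0,0],[0,-0.03,0.06,0,0,0,0]]'>/dev/null
python3 -m jog '[[0,-0.03,0.06,0,0,0,0],[0,-0.03,0.06,0,0,0,0],[0,-0.03,0.06,0,0,0,0],[0,-0.03,0.06,0,0,0,0],[0,-0.03,0.06,0,0,0,0],[0,0,0,0,0,0,0],[0,0,0,0,0,0,0]]'
python3 - <<'E'
from workcell import bot
import cv2,numpy as np
p=bot.camera('side')['image'];q=bot.camera('top')['image']
cv2.imwrite('pics/cs1.png',cv2.resize(p[205:420,180:450],None,fx=2.7,fy=2.7,interpolation=cv2.INTER_CUBIC))
cv2.imwrite('pics/top1.png',cv2.resize(q[150:310,230:460],None,fx=3.4,fy=3.4,interpolation=cv2.INTER_CUBIC))
E
```

```text
t 10.9833 box xy [-0.0684 -0.0533] z 0.0751 yaw 0.0911 F [-0.3  0.5  0.3] w 0.00033846166392687314
time_s: 12.23
ee_pos: [0.3659, -0.4676, 0.2096]
tcp_rot: [[0.996, 0.089, -0.0], [0.089, -0.996, 0.001], [-0.0, -0.001, -1.0]]
ft_force: [-1.0, 0.5, 0.2]
gripper_width: -0.0003
grip_force: 0.0
```

View pics/cs1.png

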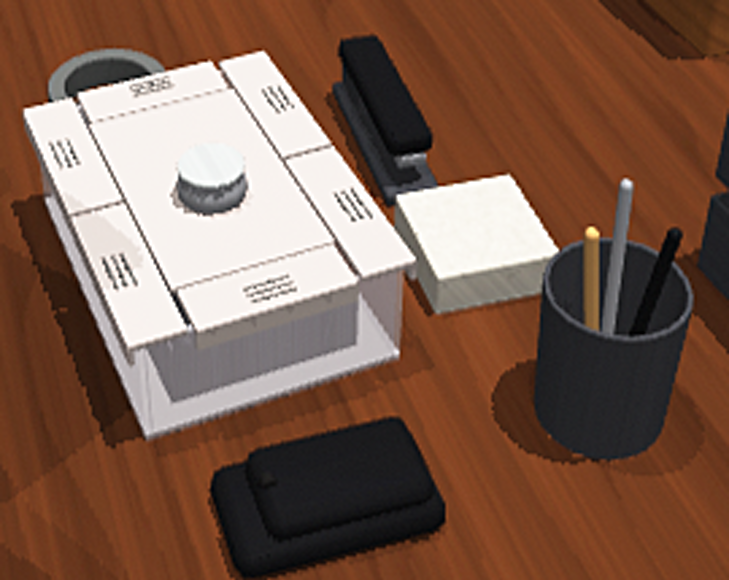

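View pics/top1.png

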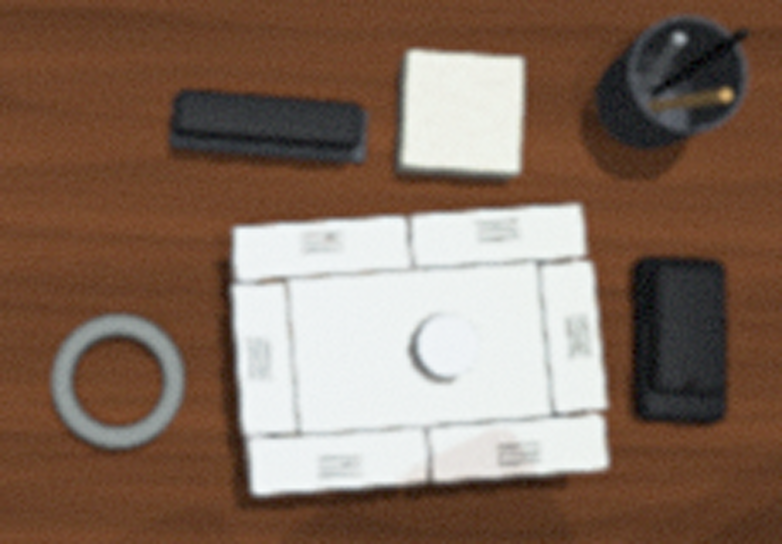

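All six pads now look level in the side crop: fl (64,153), fr (120,270), bl (279,98), br (353,205), el (152,86), er (270,290). The tin and the other things are in place. I'll check the pad heights numerically.

Run:
```python
from h import *
S=dict(fl=(64,153),fr=(120,270),bl=(279,98),br=(353,205),el=(152,86),er=(270,290))
T=dict(fl=(340,467),fr=(519,454),bl=(323,241),br=(499,230),el=(260,358),er=(580,335))
obs=[('side',k,np.array([(v[0]+.5)/2.7+179.5,(v[1]+.5)/2.7+204.5])) for k,v in S.items()]+[('top',k,np.array([(v[0]+.5)/3.4+229.5,(v[1]+.5)/3.4+149.5])) for k,v in T.items()]
r=fit([(c,(*PADS[k],.075),uv) for c,k,uv in obs]);print(r.x,r.fun.reshape(-1,2).round(1).tolist())
for k in PADS:
    w=world(r.x,[(*PADS[k],0)])[0]
    z=least_squares(lambda z:np.concatenate([(proj(c,[[w[0],w[1],z[0]]])-uv)[0] for c,kk,uv in obs if kk==k and c=='side']),[.078]).x
    print(k,z.round(4))
```

```text
[ 0.5395942  -0.13122148  0.08969887] [[0.3, 0.0], [-0.2, 0.6], [-0.1, 0.3], [0.2, 0.1], [-0.1, 0.2], [-0.1, -0.1], [-0.0, -0.3], [0.1, -0.2], [-0.3, 0.1], [-0.2, -0.0], [-0.1, -0.1], [-0.2, 0.3]]
fl [0.0751]
fr [0.076]
bl [0.0756]
br [0.0753]
el [0.0754]
er [0.0748]
```

```bash
python3 -c "from workcell import bot;print(bot.job_done())"
```

```text
the job is handed in; nothing more can be done
None
```

All six rim sections are pressed shut, with their pads measured at 75–76 mm (shut is 75 mm). The box, the tin and the other things look undisturbed, the arm is clear, and I handed the job in at about 12 s.

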